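Click the gauge's cam clamp shut

ROBOT

A 6-joint arm with a two-finger parallel gripper is mounted at the origin on a cart in front of the work surface, level with it; the furniture and walls round the work are solid. World frame = base frame: x ahead of the robot, y to its left, z up, the work surface at z = 0. Lengths are in mm, angles in rad, forces in N, time in s.
With the tool pointing down it reaches from about 325 to 900 mm from the base axis. Payload 6.1 kg.
Tool frame: the origin (TCP) lies at the very end of the fingers, on their centre line; the grasp point (between the pads) lies 19 mm behind it; z points along the fingers, y is the direction in which the jaws open and shut (so a half turn about z gives the same grasp; the last joint's range is limited). The gripper opens to 87 mm and grips with 3 to 60 N. Pads are 19 mm wide; open, the fingers measure 117 mm over their backs; the gripper's body (75 mm by 190 mm) begins 51 mm behind the grasp point.
Start: joints at [-1.307, 0.22, 1.526, -0, 1.395, -0.126], TCP at [237.495, -578.111, 222.538] pointing down, gripper open.
Joint ranges: [-2.98, 2.98], [-0.91, 2.08], [0.09, 2.57], [-1.24, 4.39], [0.2, 2.65], [-2.68, 2.68]. Speed limits (rad/s): [2.57, 2.57, 3.01, 3.14, 3.14, 3.14].

INTERFACE

Orientations are given as a rotation vector (axis times angle).
In Python, from rig import * gives the robot as it stands. Calls block until the motion is done:
- move_ptp(position, orientation): joint-space move of the TCP to a pose.
- move_straight(position, feed=150, attitude=None): straight line of the TCP; attitude=None keeps the orientation; feed is the mean speed in mm/s.
- goto_joints(angles): joint-space move.
- open_jaws() and grasp(strength=None): open the fingers fully, or close them until they stop; strength is the grip in N (None keeps the last).
- dwell(seconds).
- ik(position, orientation): joint angles nearest the present ones, or None.
- get_state(): the state.
- grab_frame(name): name is "scene" or "top" or "wrist"; returns a dict with "frame" (384x512x3 uint8, red, green, blue), "K" (3x3 intrinsics, pixels), "T" (4x4, takes a point from camera to world coordinates). Camera axes: x right, y down, z forward; pixel columns grow to the right and rows downward; lengths in mm; the calibration is good to about 2 mm. A picture is of the moment at which its call begins. There is no depth.
A pose or a line that the arm cannot do raises IKError and nothing moves.
- hand_in(): hands the job in, once; it reports no verdict.
The state is a dict: "time": time; "qpos": joint angles; "joint_vel": joint speeds; "joint_efforts": joint torques, N m; "ee_pos": TCP position; "ee_rot": TCP orientation; "contact_force": force on the tool from outside, world axes, zero at the start; "moment": the same for the moment, N m; "gripper_width": finger opening in mm.
Only numpy, scipy, OpenCV 4.12 (cv2) and the standard library are available. Lean on these libraries where they do the work, as an engineer would, in place of code of your own. Each camera call takes 0.05 s, during which the arm holds its last target.

TASK

Two cam clamps stand on the lift table: one holds the round vacuum gauge, the other a T-shaped tube fitting. Turn the black bar knob of the clamp that holds the gauge clockwise, seen from above, until it clicks past its detent and stays in its locked position, then let go of it; leave the knob of the other clamp unturned.

Things in the scene. Friction and masses are not known exactly. Their poses are not given: they have to be found in the camera images.
- gauge_clamp_knob (a joint): Knob angle of the clamp with the gauge (round black case 53 mm across, dial up, brass stub; centre 79 mm from the knob axis): 0 = open detent (start), grows clockwise seen from above, 1.22 rad (70 degrees) = locked detent, with an end stop at either. A sprung ball resists with up to 0.14 N m, pushing back to 0 until half way (0.61), then on to 1.22, where the knob stays.
- gauge_clamp_grip (a point): Middle of the black bar grip of the knob to turn, on its upright axis, 64 mm above the table. Bar: 60 mm along this frame's x, 14 mm thick along y, from 49 to 79 mm above the table; z up; turns with the knob. Below it a neck 22 mm wide, then an off-centre steel disc within 23 mm of the axis (top at 40 mm); all else of the clamp is under 42 mm. At angle 0 the bar's +x end points to the gauge.
- tee_clamp_knob (a joint): Angle of the like knob on the other clamp, which holds a T-shaped black tube fitting with blue rings (35 x 54 mm). Starts at 0 and is to stay there.
- tee_clamp_grip (a point): Middle of the bar grip of the other clamp's knob, of the same make and size; not to be turned. Each clamp is a 165 x 104 mm aluminium plate fixed to the table, the knob near one end, the held part near the other.

How it is judged:
By the outcome, as a careful person would: the job done as asked, in the order asked, and still so for the second after the job is handed in, with the robot touching nothing.
It also fails if it takes over 32 s, if anything falls off the work surface, if the arm or the gripper's body presses on something with over 40 N, if the wrist force passes 120 N, or if a joint passes its speed limit or range.

## Working session

There is one attempt and no reset: what is moved stays moved. The work goes in short steps, each a Python script; the robot and the scene stay as the last script left them, time stands still between calls to the robot, and variables do not carry over. Pictures are saved under pics/ and viewed, and the job is handed in when it is done.

```bash
mkdir -p pics; python3 - <<'E'
from rig import *
import cv2,numpy as np
for n in ["scene","top","wrist"]:
    f=grab_frame(n); cv2.imwrite(f"pics/{n}0.png",f["frame"][:,:,::-1]); np.savez(f"pics/{n}0.npz",K=f["K"],T=f["T"])
    print(n,f["K"].round(1).tolist(),f["T"].round(3).tolist())
s=get_state();print(s["time"],s["ee_rot"],s["gripper_width"])
E
```

```text
scene [[432.0, 0.0, 258.0], [0.0, 432.0, 202.5], [0.0, 0.0, 1.0]] [[0.737, -0.377, 0.561, 15.845], [-0.676, -0.381, 0.631, -632.0], [-0.024, -0.844, -0.536, 510.921], [0.0, 0.0, 0.0, 1.0]]
top [[496.9, 0.0, 251.3], [0.0, 496.9, 198.3], [0.0, 0.0, 1.0]] [[-0.015, -0.99, 0.138, 359.222], [-1.0, 0.012, -0.021, -91.859], [0.019, -0.138, -0.99, 1051.192], [0.0, 0.0, 0.0, 1.0]]
wrist [[320.1, 0.0, 256.1], [0.0, 320.1, 191.9], [0.0, 0.0, 1.0]] [[0.379, -0.892, -0.246, 304.129], [-0.925, -0.366, -0.1, -549.17], [-0.001, 0.266, -0.964, 382.849], [0.0, 0.0, 0.0, 1.0]]
0.15 [-3.08064179e+00 -6.08127654e-01  1.76765560e-04] 86.68120642550817
```

View pics/top0.png

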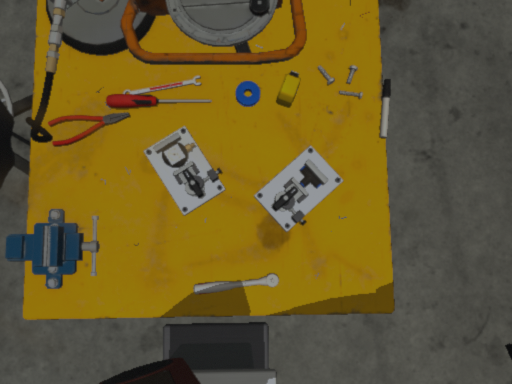

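View pics/scene0.png

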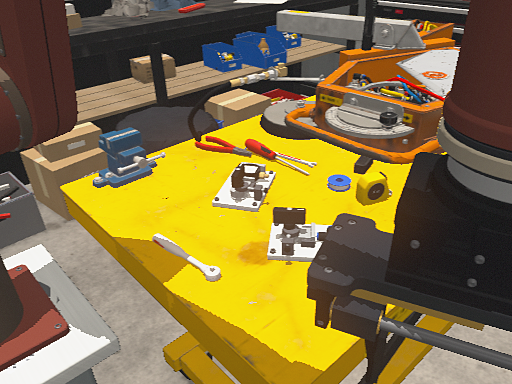

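View pics/wrist0.png

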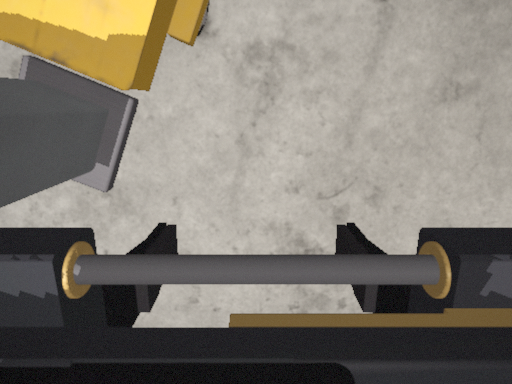

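```bash
python3 - <<'E'
import cv2
a=cv2.imread("pics/top0.png")
cv2.imwrite("pics/topc.png",cv2.resize(a[120:220,140:240],None,fx=6,fy=6,interpolation=cv2.INTER_CUBIC))
a=cv2.imread("pics/top0.png")
cv2.imwrite("pics/topd.png",cv2.resize(a[140:240,250:350],None,fx=6,fy=6,interpolation=cv2.INTER_CUBIC))
E
```

```text
(no output)
```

View pics/topc.png

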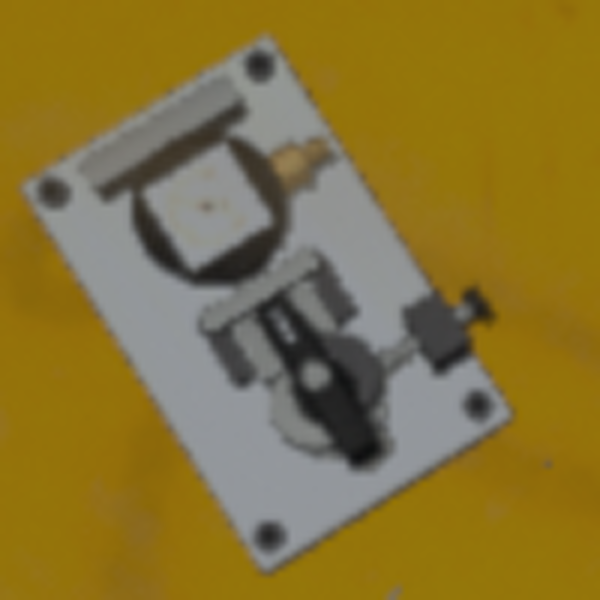

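View pics/topd.png

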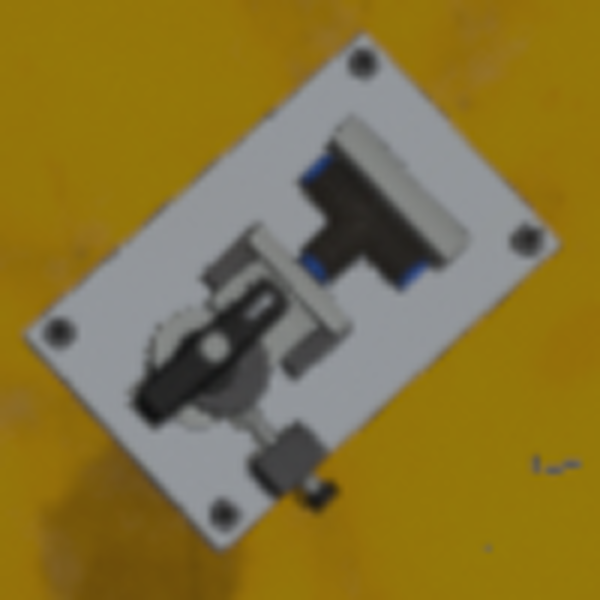

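The gauge clamp is the left one in the top view. In the top crop its knob cap is at about (317,373), the bar ends at (275,300) and (362,460), and the gauge centre at (210,207). I'll compute the positions and move over it for a wrist view.

```bash
cat > h.py <<'E'
import numpy as np
from scipy.spatial.transform import Rotation as R
def px2w(K,T,u,v,z):
    d=T[:3,:3]@np.linalg.solve(K,[u,v,1.]); o=T[:3,3]; return o+d*(z-o[2])/d[2]
def w2px(K,T,p):
    c=T[:3,:3].T@(np.asarray(p)-T[:3,3]); q=K@c; return q[:2]/q[2]
def down(yaw): # tool z down, tool y (jaw axis) at heading yaw+90 sign-free, tool x at heading yaw
    x=np.array([np.cos(yaw),np.sin(yaw),0]); z=np.array([0,0,-1.]); y=np.cross(z,x)
    return R.from_matrix(np.c_[x,y,z]).as_rotvec()
E
python3 - <<'E'
from rig import *
from h import *
import cv2
d=np.load("pics/top0.npz");K,T=d["K"],d["T"]
f=lambda u,v,z:px2w(K,T,140+(u+.5)/6-.5,120+(v+.5)/6-.5,z)
c=f(317,373,79);a=f(275,300,79);b=f(362,460,79);g=f(210,207,40)
print(c,a,b,(a+b)/2,g,np.linalg.norm((c-g)[:2]))
yaw=np.arctan2(*(a-b)[1::-1]);yg=np.arctan2(*(g-c)[1::-1])
print(yaw,yg)
for k in (yaw,yaw+np.pi):
  for dy in (0,-1.22,-1.3): print(k,dy,ik([c[0],c[1],50],down(k+dy)))
print(ik([c[0]-60,c[1],230],down(yaw)),ik([c[0]-60,c[1],230],down(0)))
E
```

```text
[529.3818006    3.35379852  79.        ] [554.06951897  17.2624405   79.        ] [500.18240045 -11.4489537   79.        ] [527.12595971   2.9067434   79.        ] [594.87733307  44.16605748  40.        ] 77.17062429823444
0.48954688696397897 0.5572537718085914
0.48954688696397897 0 [-1.42687833e-01  1.90241077e-01  1.91172258e+00 -4.44089210e-16
  1.03962900e+00  9.38561607e-01]
0.48954688696397897 -1.22 [-1.42687833e-01  1.90241077e-01  1.91172258e+00 -4.44089210e-16
  1.03962900e+00  2.15856161e+00]
0.48954688696397897 -1.3 [-1.42687833e-01  1.90241077e-01  1.91172258e+00 -8.88178420e-16
  1.03962900e+00  2.23856161e+00]
3.631139540553772 0 [-1.42687833e-01  1.90241077e-01  1.91172258e+00 -4.44089210e-16
  1.03962900e+00 -2.20303105e+00]
3.631139540553772 -1.22 [-0.14268783  0.19024108  1.91172258  0.          1.039629   -0.98303105]
3.631139540553772 -1.3 [-1.42687833e-01  1.90241077e-01  1.91172258e+00 -4.44089210e-16
  1.03962900e+00 -9.03031047e-01]
[-1.61097584e-01 -1.66363987e-01  1.90725334e+00 -4.44089210e-16
  1.40070330e+00  9.20151856e-01] [-1.61097584e-01 -1.66363987e-01  1.90725334e+00 -4.44089210e-16
  1.40070330e+00  1.40969874e+00]
```

```bash
python3 - <<'E'
from rig import *
from h import *
import cv2
yaw=.52; c=np.array([528.5,3.,0])
p=c-50*np.array([np.cos(yaw),np.sin(yaw),0])+[0,0,170]
move_ptp(p,down(yaw))
f=grab_frame("wrist");np.savez("pics/w1.npz",K=f["K"],T=f["T"])
cv2.imwrite("pics/w1.png",f["frame"][:,:,::-1])
print(get_state()["time"],get_state()["ee_pos"],f["T"].round(2))
E
```

```text
2.3833 [485.35855372 -22.66050653 170.15163798] [[ 5.0000e-01 -8.4000e-01 -2.3000e-01  5.4792e+02]
 [-8.7000e-01 -4.8000e-01 -1.3000e-01  1.4480e+01]
 [ 0.0000e+00  2.7000e-01 -9.6000e-01  3.3147e+02]
 [ 0.0000e+00  0.0000e+00  0.0000e+00  1.0000e+00]]
```

View pics/w1.png

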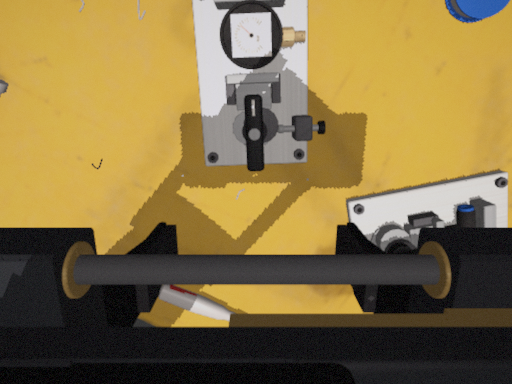

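```bash
python3 - <<'E'
import cv2
a=cv2.imread("pics/w1.png")
cv2.imwrite("pics/w1c.png",cv2.resize(a[80:180,204:324],None,fx=6,fy=6,interpolation=cv2.INTER_CUBIC))
E
```

```text
(no output)
```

View pics/w1c.png

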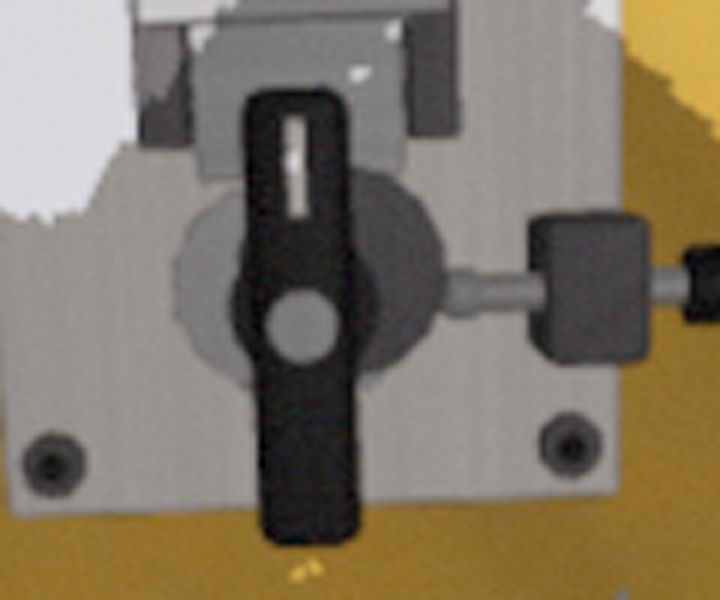

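Enlarged crop: cap centre at (302,327), bar top end at (297,88), bottom end at (311,545).

```bash
python3 - <<'E'
from rig import *
from h import *
d=np.load("pics/w1.npz");K,T=d["K"],d["T"]
f=lambda u,v,z:px2w(K,T,204+(u+.5)/6-.5,80+(v+.5)/6-.5,z)
c=f(302,327,80);a=f(297,88,79);b=f(311,545,79)
g=px2w(K,T,251,36,40)
h=lambda p,q:np.arctan2(*(p-q)[1::-1])
print(c,(a+b)/2,np.linalg.norm(a-b),h(a,b),h(g,c))
for z in (30,40,45,50,55):
  g=px2w(K,T,251,36,z); print(z,g,np.linalg.norm((g-c)[:2]),h(g,c), 2*np.linalg.norm((px2w(K,T,284,36,z)-px2w(K,T,219,36,z)))/2)
E
```

```text
[527.36357895   4.5630464   80.        ] [527.80015522   4.48675999  79.        ] 58.57044423164639 0.5478780248120906 0.551220166988767
30 [594.61343767  46.00071766  30.        ] 78.99129127463793 0.5522279510692719 55.98489175674921
40 [593.06462983  44.95508643  40.        ] 77.12421787991781 0.551220166988767 54.12783589926534
45 [592.2902259   44.43227081  45.        ] 76.19071163585072 0.5506977532044501 53.19930797052342
50 [591.51582198  43.90945519  50.        ] 75.25722670131505 0.5501623793090356 52.27078004178143
55 [590.74141806  43.38663958  55.        ] 74.32376387923539 0.54961355728963 51.34225211303945
```

```bash
python3 - <<'E'
from rig import *
from h import *
import cv2
yaw=.549; c=np.array([527.5,4.5,0])
def st(t):
    s=get_state();print(t,s["time"],s["ee_pos"].round(1) if hasattr(s["ee_pos"],'round') else s["ee_pos"],np.round(s["contact_force"],1),np.round(s["moment"],2),round(s["gripper_width"],1))
move_ptp(c+[0,0,110],down(yaw)); st("above")
move_straight(c+[0,0,50],feed=100); st("down")
grasp(30); st("grip")
f=grab_frame("scene");cv2.imwrite("pics/s2.png",f["frame"][:,:,::-1])
E
```

```text
above 2.7917 [526.7   4.3 108.8] [ 0.   0.3 -0.6] [-0.01  0.05 -0.02] 87.4
down 3.5417 [528.    4.3  50.7] [ 1.3 -0.3  1.1] [ 0.02  0.03 -0.01] 86.9
grip 4.7083 [528.2   4.1  50.4] [ 2.  -3.   1.7] [-0.53 -0.29  0.05] 14.2
```

```bash
python3 -c "
import cv2
a=cv2.imread('pics/s2.png');cv2.imwrite('pics/s2c.png',cv2.resize(a[110:230,180:340],None,fx=4.5,fy=4.5,interpolation=cv2.INTER_CUBIC))"
```

```text
(no output)
```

View pics/s2c.png

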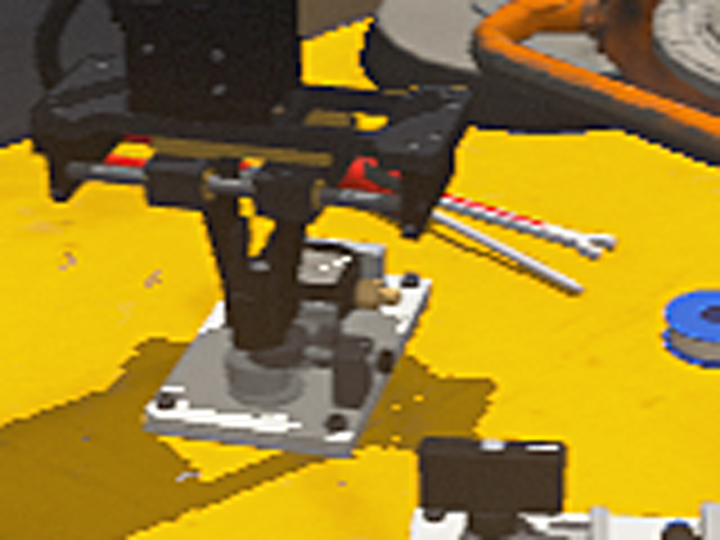

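The bar is gripped: the width reads 14.2 mm and the forces are low. Now I'll turn it clockwise.

```bash
python3 - <<'E'
from rig import *
from h import *
import cv2
yaw=.549; c=np.array([527.5,4.5,50])
def st(t):
    s=get_state();print(t,s["time"],np.round(s["ee_pos"],1),np.round(s["qpos"][5],3),np.round(s["contact_force"],1),np.round(s["moment"],2),round(s["gripper_width"],1))
st("0")
for a in (.4,.8,1.15,1.235):
    move_ptp(c,down(yaw-a)); st(a)
dwell(.2); st("e")
f=grab_frame("scene");cv2.imwrite("pics/s3.png",cv2.resize(f["frame"][110:230,180:340,::-1],None,fx=4.5,fy=4.5,interpolation=cv2.INTER_CUBIC))
E
```

```text
0 4.7583 [528.2   4.   50.4] 0.881 [ 1.5 -2.7  1.5] [-0.51 -0.31  0.07] 14.0
0.4 5.225 [528.2   3.9  50.4] 1.277 [ 3.8 -5.4 -4.2] [-1.   -0.65  0.03] 13.9
0.8 5.6917 [528.2   3.7  50.5] 1.678 [ 0.5 -6.  -0.2] [-0.98 -0.08 -0.13] 14.1
1.15 6.1167 [528.1   3.5  50.5] 2.028 [ 1.8 -6.5 -2.6] [-1.16 -0.35 -0.12] 13.8
1.235 6.3667 [528.    3.5  50.4] 2.112 [ 3.6 -6.2  2.5] [-0.97 -0.69  0.42] 13.8
e 6.5667 [528.1   3.5  50.5] 2.112 [-0.6 -5.   7. ] [-0.92  0.04  0.48] 13.8
```

View pics/s3.png

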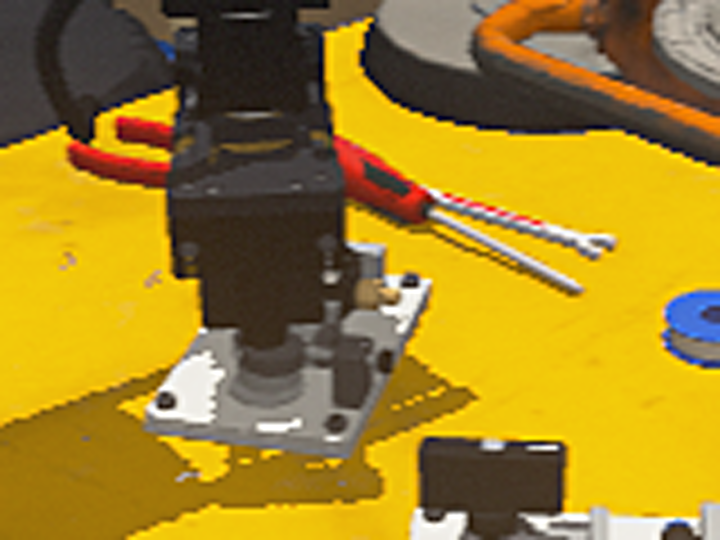

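The +0.48 N m moment shows the knob is at its end stop. To release, I'll loosen to 3 N, slide up 15 mm so the opening fingers clear the gauge, then open and retreat.

```bash
python3 - <<'E'
from rig import *
from h import *
import cv2
yaw=.549; c=np.array([527.5,4.5,0])
def st(t):
    s=get_state();print(t,s["time"],np.round(s["ee_pos"],1),np.round(s["contact_force"],1),np.round(s["moment"],2),round(s["gripper_width"],1))
grasp(3); st("loose")
move_straight(c+[0,0,65],feed=60); st("up")
open_jaws(); st("open")
move_straight(c+[0,0,170],feed=150); st("clear")
p=c-50*np.array([np.cos(.52),np.sin(.52),0])+[0,0,170]
move_ptp(p,down(.52)); st("view")
f=grab_frame("wrist");cv2.imwrite("pics/w4.png",cv2.resize(f["frame"][:240,130:,::-1],None,fx=2,fy=2))
f=grab_frame("top");cv2.imwrite("pics/t4.png",cv2.resize(f["frame"][120:240,140:350,::-1],None,fx=3.8,fy=3.8,interpolation=cv2.INTER_CUBIC))
E
```

```text
loose 6.8333 [527.6   3.9  50.4] [ 0.6 -6.  -0.3] [-0.92  0.05  0.11] 14.3
up 7.2333 [526.6   4.7  65.1] [-3.9 -1.7  0.8] [-0.32  0.76  0.04] 14.2
open 8.5833 [527.5   4.5  65. ] [-0.6  0.4  0.3] [0.07 0.05 0.01] 87.4
clear 9.4333 [526.8   4.6 169. ] [-1.   0.4 -0.3] [ 0.14 -0.02 -0.02] 87.2
view 10.5917 [483.9 -20.2 169.4] [ 0.  -0.1 -1.1] [-0.05  0.01  0.03] 87.2
```

View pics/w4.png

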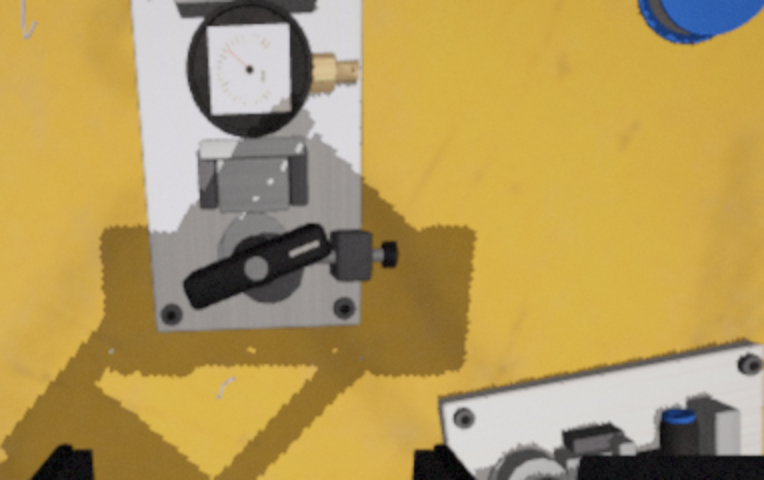

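The knob now lies across the clamp, with the bar ends at about (194,292) and (322,239) in the 2x picture. I'll compute the angle.

```bash
python3 - <<'E'
from rig import *
from h import *
f=grab_frame("wrist");K,T=f["K"],f["T"]
g=lambda u,v:px2w(K,T,130+u/2,v/2,79)
a,b=g(322,239),g(194,292);d=a-b
print(.549-np.arctan2(d[1],d[0]),np.linalg.norm(d))
E
```

```text
1.2127074685431114 53.68310497494433
```

View pics/t4.png

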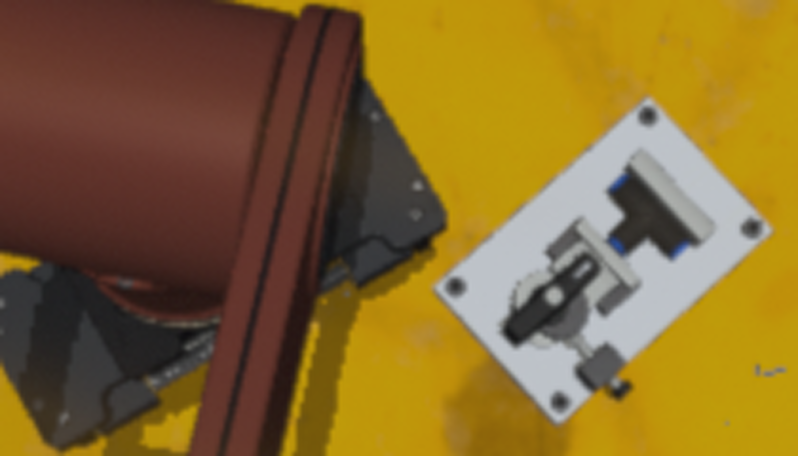

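The knob reads 1.21 rad (locked is 1.22). In the top view the tee clamp's bar still points at the tee, so it is unturned. The robot is clear of everything, so I'm handing in.

```bash
python3 -c "
from rig import *
print(hand_in())"
```

```text
the job is handed in; nothing more can be done
None
```

The gauge clamp's knob is turned clockwise into its locked position and released, and the job is handed in at about 11 s on the robot's clock.

- **Turning:** I gripped the bar at 30 N and turned it about 70°. At the end the wrist moment about the vertical rose to about +0.48 N m, which I took as the knob meeting its end stop. The largest wrist force I read between moves was about 9 N.
- **Release:** I loosened the grip to 3 N, slid up 15 mm so the opening fingers would clear the gauge, then opened the jaws and retreated.
- **Last checks:** With the arm clear, the wrist picture put the knob at about 1.21 rad against 1.22 for locked. The bar measured about 54 mm long in that picture against the true 60 mm, because I read its ends by eye, so the angle is good to a few hundredths of a radian. The gauge is still in place, and the top view shows the other clamp's knob still pointing at the tee fitting. No check failed.

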